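Load the mitred offcut in the frame joiner and shut its sliding guard

ROBOT

A 6-joint arm with a two-finger parallel gripper is mounted at the origin on the work surface. World frame = base frame: x ahead of the robot, y to its left, z up, the work surface at z = 0. Lengths are in m, angles in rad, forces in N, time in s.
With the tool pointing down it reaches from about 0.35 to 0.775 m from the base axis. Payload 5.5 kg.
Tool frame: the origin (TCP) lies at the very end of the fingers, on their centre line; the grasp point (between the pads) lies 19 mm behind it (grip_point_offset is the distance from the TCP to the grasp point, in m); z points along the fingers, y is the direction in which the jaws open and shut (so a half turn about z gives the same grasp; the last joint's range is limited). The gripper opens to 85 mm and grips with 20 to 120 N. Pads are 22 mm wide; open, the fingers measure 114 mm over their backs; the gripper's body (76 mm by 85 mm) begins 54 mm behind the grasp point. The pads swing forward as they close: fully open they stand 13 mm farther back than shut.
Start: joints at [1.083, 0.313, 0.046, 1.304, 0, 1.431], TCP at [0.196, 0.541, 0.192] pointing down, gripper open.
Joint ranges: [-2.76, 2.76], [-0.86, 1.69], [-1.03, 1.26], [-2.2, 2.34], [-1.47, 1.5], [-3.14, 3.14]. Speed limits (rad/s): [2.57, 2.57, 3.14, 3.14, 3.14, 3.14].

INTERFACE

Orientations are given as a unit quaternion [w, x, y, z].
In Python, from workcell import * gives the robot as it stands.
- The arm moves only by the shell command python3 -m crank 'ROWS' [OPENING] [FORCE]. ROWS is a JSON object of lists of equal length, an entry for each row: "travel": the shift along the tool's x, y, z in units of 40 mm (1.0 is 40 mm), a list of three; "turn": the turn about the tool's z in rad. In form: {"travel": [[x, y, z], ...], "turn": [turn, ...]}. A call has 1 to 5 rows; each row is the pose to reach, as a shift and turn from the pose commanded when the call began, along the tool's axes at that moment; what a row does not reach only later rows make up. A row lasts 1/12 s, in which the tool goes at most 41.7 mm and 7.16 degrees, less where a joint would pass 70% of its speed; a pose out of reach is approached as far as the arm can. A call with a gripper value outside its range is refused whole. OPENING is the finger opening in mm, from 0 to 85.4, set as the call begins (- or left out, the last holds). The fingers move at their own pace and stop on an object; FORCE is the grip in N (left out, the last holds). Time passes only in rows, so rows that repeat a pose let the fingers close. It gives the time, the measured TCP pose, the force and the opening at its end, in the units of the state.
- get_state(): the state, without advancing time (a new reading comes with each control period).
- read_camera(name): name is "scene" or "side" or "wrist"; returns a dict with "image" (400x640x3 uint8, red, green, blue), "K" (3x3 intrinsics, pixels), "R" (3x3) and "t" (3): a world point X has camera coordinates R X + t. Camera axes: x right, y down, z forward; pixel columns grow to the right and rows downward; lengths in m; the calibration is good to about 2 mm. A picture is of the moment at which its call begins. There is no depth.
- hand_in(): hands the job in, once; it reports no verdict.
The state is a dict: "clock": time; "joint_pos": joint angles; "qvel": joint speeds; "tau": joint torques, N m; "tcp_pos": TCP position; "orientation": TCP orientation; "wrist_force": force on the tool from outside, world axes, zero at the start; "ft_torque": the same for the moment, N m; "finger_gap": finger opening in m.
Only numpy, scipy, OpenCV 4.12 (cv2) and the standard library are available. Lean on these libraries where they do the work, as an engineer would, in place of code of your own. Each camera call takes 0.05 s, during which the arm holds its last target. There are 200 camera calls.

TASK

First slide the joiner's guard fully open, then pull the mitred moulding offcut out of the wooden rack by its mitred end, which is the only part free to grip, and put it down flat on the bench. Take it again by its square end and lay it in the joiner, mitred end first, pushed fully home against the stop under the head, and slide the guard fully shut over it. Leave the other offcut and the cork block where they are.

Things in the scene. Friction and masses are not known exactly. Their poses are not given: they have to be found in the camera images.
- joiner: Fixed grey bench joiner. Origin on the bench top below the middle of its tunnel mouth; x points into the tunnel (away from the robot), y left, z up. Bed top 20 mm high, x -112 to +120, y -210 to +75. Head over the tunnel: 110 mm wide, 75 mm high to x +45, 125 mm high behind. A rail 10 mm thick (x 0 to 10, top 72 mm high) runs from the head to y -210.
- mouth (a point): Middle of the tunnel mouth, at joiner x 0, y 0, on the bed (20 mm high). Tunnel 46 mm wide (joiner y -23 to +23), roof 40 mm above the bed. Two guide plates flare from the mouth 14 mm towards joiner -x to a gap of about 60 mm. The loaded offcut lies on the bed along joiner x, 85 mm of it in the tunnel and the rest in the open bay before the mouth, where the guard covers it.
- stop (a point): Middle of the flat stop that ends the tunnel: joiner x +85 mm, y 0, 40 mm above the bench. It faces joiner -x.
- guard (a joint): Travel of the sliding guard in m: 0 fully shut, over the bay; 0.13 fully open, slid along joiner -y (right). Stays where left; friction 2 N. Clear plate in an aluminium frame, 110 mm wide, sides open: top plate at joiner x -104 to -6, 62 to 70 mm above the bench, front plate at x -101 to -107 down to 23 mm above the bench. A part standing out past x -101 stops it.
- guard_grip (a point): Grip point of the guard's handle, a dark steel upright fin on its top plate: 60 mm long along joiner x, 16 mm thick along y, from 69 to 115 mm above the bench; to be pinched across y from above. The point is mid-fin, 95 mm above the bench, at joiner x -55, y = minus the travel, and moves with the guard.
- rack: Fixed low wooden rack 220 x 190 mm, two bays open to its -y. Origin on the bench under its middle. Base board 12 mm thick, y -100 to +90; roof board 60 to 72 mm above the bench, y -40 to +75, on 12 mm dowels at x -100, 0, +100. Bay centres x -50 and +50. In each bay an offcut lies on the base along y (to 3 degrees), about 85 mm of it sticking out from under the roof to -y.
- mitred_offcut: The offcut to load: dark brown moulding 170 x 38 x 32 mm, 140 g. Origin on its underside, mid-length; x along it to the mitred end, z up. Square end at x -85; other end cut at 45 degrees, from x +85 at y +19 to x +47 at y -19: sides parallel from x -85 to +47. Top bevelled on the -y side, which is 26 mm high. Starts in either bay, mitred end sticking out.
- mitre_point (a point): The long point of the mitre on that offcut (local x +85, y +19, 16 mm above its underside). Against the stop it is at joiner x +85 mm.
- square_offcut: The other offcut, in the other bay: same section and length (170 mm) but square at both ends. Origin and axes alike. To be left.
- cork_block: Cork sanding block 110 x 60 x 40 mm. Origin under its middle. To be left.
Not all that is in view belongs to the job. What is shaped like the mitred_offcut but orange or purple is not meant.

How it is judged:
By the outcome, as a careful person would: the job done as asked, in the order asked, and still so for the second after the job is handed in, with the robot touching nothing.
It also fails if it takes over 72 s, if anything falls off the work surface, if the arm or the gripper's body presses on something with over 40 N, if the wrist force passes 120 N, or if a joint passes its speed limit or range.

## Working session

There is one attempt and no reset: what is moved stays moved. The work goes in short steps, Python scripts to look and compute and a shell command to move; the robot and the scene stay as the last step left them, time stands still between calls to the robot, and variables do not carry over. Pictures are saved under pics/ and viewed, about 8 in all and at most 12, crops included, and the job is handed in when it is done.

```bash
ls; mkdir -p pics; python3 - <<'E'
from workcell import *
import cv2
print(get_state())
for n in ["scene","side"]:
    c=read_camera(n); print(n,c["K"].tolist(),c["R"].tolist(),c["t"].tolist())
    cv2.imwrite(f"pics/{n}0.png",cv2.cvtColor(c["image"],cv2.COLOR_RGB2BGR))
E
```

```text
pics
{'clock': 0.0, 'joint_pos': array([1.08342952e+00, 3.13985160e-01, 4.49867342e-02, 1.30360597e+00,
       3.74728356e-05, 1.43117710e+00]), 'qvel': array([ 0.00093428,  0.00036877,  0.00150589, -0.00052817,  0.00063677,
        0.00140412]), 'tau': array([ 2.95657883e-04, -4.80623746e+01,  2.98536873e+01,  1.93281274e-02,
       -1.47276805e-04,  4.16292067e-08]), 'tcp_pos': array([0.19568253, 0.54006252, 0.19062078]), 'orientation': array([-2.96613143e-04,  1.72998964e-01,  9.84921591e-01, -8.54198231e-04]), 'wrist_force': array([-0.05858084, -0.76912306,  1.10034935]), 'ft_torque': array([ 0.02025192, -0.06742859, -0.02126269]), 'finger_gap': 0.08534965522383192}
scene [[369.0063429715883, 0.0, 317.1545588895454], [0.0, 369.0063429715883, 194.83457723023878], [0.0, 0.0, 1.0]] [[0.06209877567724177, 0.9979622883517358, -0.014663324560078217], [0.5530318010112192, -0.04663537142867937, -0.8318539350162361], [-0.8308426861504377, 0.043547826116532004, -0.5548008811374125]] [-0.17274079082074986, -0.21193823295421, 1.741683333926396]
side [[368.960343714312, 0.0, 325.0378795906856], [0.0, 368.960343714312, 207.75334986145435], [0.0, 0.0, 1.0]] [[0.829610671185107, -0.5581853293389776, -0.013239047040206004], [-0.3030142027690833, -0.43019010901944654, -0.8503639591504647], [0.46896537950685935, 0.7094826341867525, -0.5260283876478662]] [-0.3533607540963671, 0.2950339579863997, 0.8503815720589099]
```

View pics/scene0.png

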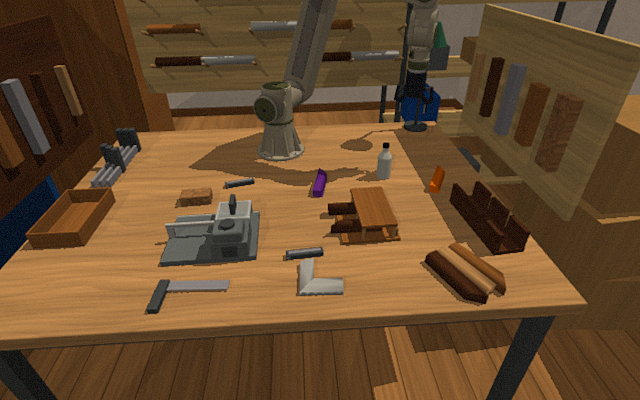

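View pics/side0.png

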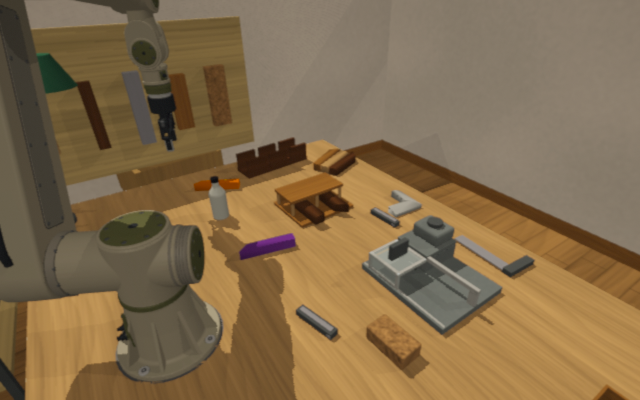

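```bash
python3 - <<'E'
import cv2
a=cv2.imread("pics/scene0.png")[175:275,150:410]; cv2.imwrite("pics/c1.png",cv2.resize(a,None,fx=3,fy=3,interpolation=cv2.INTER_CUBIC))
a=cv2.imread("pics/side0.png")[165:330,265:510]; cv2.imwrite("pics/c2.png",cv2.resize(a,None,fx=3,fy=3,interpolation=cv2.INTER_CUBIC))
E
```

```text
(no output)
```

View pics/c1.png

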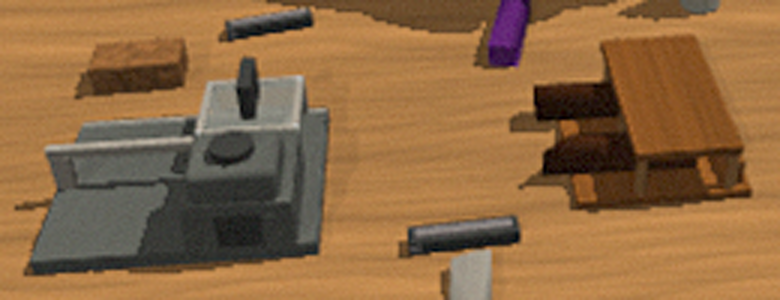

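View pics/c2.png

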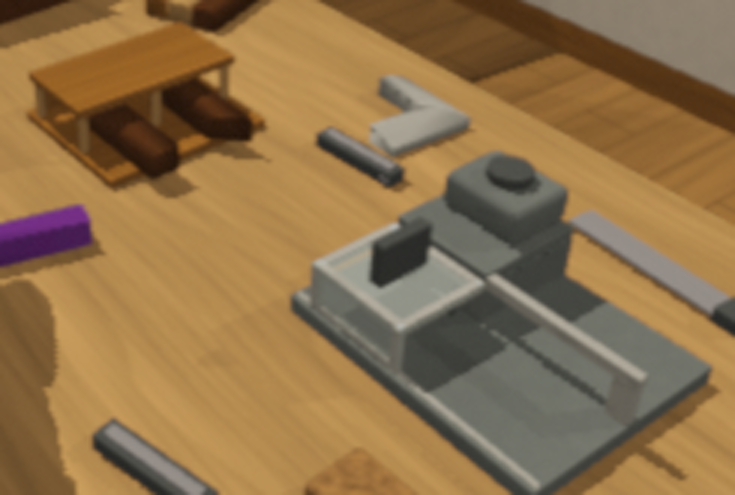

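```bash
cat > h.py <<'E'
import numpy as np, cv2
from scipy.optimize import least_squares
from scipy.spatial.transform import Rotation as Ro
from workcell import *
def proj(c,X):
    p=(np.asarray(X)@np.array(c["R"]).T+c["t"])@np.array(c["K"]).T
    return p[:,:2]/p[:,2:]
def fit(obs,x0,z=0):   # obs: list (cam, model pts m, pixels); pose x,y,yaw on plane z
    def W(p,M):
        M=np.array(M,float); c,s=np.cos(p[2]),np.sin(p[2])
        return np.c_[p[0]+c*M[:,0]-s*M[:,1],p[1]+s*M[:,0]+c*M[:,1],z+M[:,2]]
    f=lambda p:np.concatenate([(proj(c,W(p,M))-np.array(u)).ravel() for c,M,u in obs])
    r=least_squares(f,x0,loss="soft_l1"); return r.x,r.fun.reshape(-1,2)
def ray(c,uv,z):
    d=np.linalg.inv(c["K"])@np.array([uv[0],uv[1],1.]); R=np.array(c["R"]); o=-R.T@c["t"]; d=R.T@d
    return o+d*(z-o[2])/d[2]
def tool_delta(target):  # world target TCP -> tool axes units of 40mm (measured pose)
    s=get_state(); q=s["orientation"]; R=Ro.from_quat([q[1],q[2],q[3],q[0]])
    return R.inv().apply(np.array(target)-s["tcp_pos"])/0.04
def yaw_y():  # direction of tool y in world deg
    q=get_state()["orientation"]; R=Ro.from_quat([q[1],q[2],q[3],q[0]]).as_matrix()
    return np.degrees(np.arctan2(R[1,1],R[0,1])),np.degrees(np.arctan2(R[1,0],R[0,0]))
E
python3 - <<'E'
from h import *
s=read_camera("scene"); d=read_camera("side")
sp=lambda a:np.array(a)/3+[150,175]
dp=lambda a:np.array(a)/3+[265,165]
J,r=fit([(s,np.array([[120,-210,20],[120,75,20],[-112,75,20],[-55,0,115]])/1e3,sp([[30,264],[322,245],[328,108],[248,62]])),
 (d,np.array([[-112,75,20],[-112,-210,20],[120,-210,20],[-85,0,115],[-25,0,115]])/1e3,dp([[293,297],[535,488],[708,370],[375,242],[430,222]]))],[.6,-.2,0])
print(J,r.round(1).tolist())
P=np.array([[-110,-40,72],[-110,75,72],[110,75,72],[110,-40,72]])/1e3
K,r=fit([(s,P,sp([[600,37],[697,35],[742,150],[635,160]])),(d,P[[1,0,3,2]],dp([[30,75],[80,108],[233,65],[182,27]]))],[.6,.2,0])
print(K,r.round(1).tolist())
for c,f in((s,sp),(d,dp)):
  pass
for uv in dp([[250,128],[248,138],[175,160]]): print(ray(d,uv,.028))
for uv in sp([[545,150],[545,172],[535,90]]): print(ray(s,uv,.04))
print(yaw_y())
c,si=np.cos(J[2]),np.sin(J[2]); g=[J[0]-c*.055,J[1]-si*.055,.2]
print("grip",g, tool_delta(g))
E
```

```text
[ 0.61993562 -0.13568214  0.03036922] [[-0.4, -0.8], [-1.1, -1.6], [-0.2, -0.9], [-0.3, 2.6], [-1.3, -1.7], [0.3, 0.6], [1.8, -3.1], [0.1, -0.9], [-1.7, -2.5]]
[0.57932196 0.3050963  0.01756394] [[0.1, 0.8], [-0.6, -0.3], [0.3, -0.9], [-0.6, -2.0], [-0.2, -2.3], [-0.3, 0.1], [1.6, -4.0], [0.2, -2.7]]
[0.64265313 0.17849697 0.028     ]
[0.62793201 0.16269824 0.028     ]
[0.53572327 0.17251804 0.028     ]
[0.63592808 0.18136154 0.04      ]
[0.6730258  0.17783241 0.04      ]
[0.52300614 0.18038159 0.04      ]
(np.float64(70.06893419938962), np.float64(160.06892339094247))
grip [np.float64(0.564960983551277), np.float64(-0.1373521913172977), 0.2] [-14.44999682 -12.77989183  -0.21481707]
```

```bash
python3 -m crank '{"travel":[[0,0,-1],[-0.7,-0.6,-2],[-1.4,-1.2,-2],[-2.1,-1.8,-2],[-2.8,-2.4,-2]],"turn":[0,0,0,0,0]}' 85
python3 -m crank '{"travel":[[-0.7,-0.65,0],[-1.4,-1.3,0],[-2.1,-1.95,0],[-2.8,-2.6,0],[-3.6,-3.2,0]],"turn":[0,0,0,0,0]}'
python3 -m crank '{"travel":[[-0.7,-0.65,0],[-1.4,-1.3,0],[-2.1,-1.95,0],[-2.8,-2.6,0],[-3.6,-3.2,0]],"turn":[0,0,0,0,0]}'
python3 -m crank '{"travel":[[-0.7,-0.65,0],[-1.4,-1.3,0],[-2.1,-1.95,0],[-2.8,-2.6,0],[-3.5,-3.2,0]],"turn":[-0.1,-0.2,-0.3,-0.38,-0.38]}'
python3 -m crank '{"travel":[[0,0,0.5],[0,0,1],[0,0,1],[0,0,1]],"turn":[0,0,0,0]}'
python3 - <<'E'
from h import *
J=[.62,-.1357,.0304]
print(get_state()["tcp_pos"],yaw_y(),tool_delta([.565,-.137,.2]))
c=read_camera("wrist"); cv2.imwrite("pics/w1.png",c["image"][:,:,::-1])
E
```

```text
clock: 0.62
tcp_pos: [0.2694, 0.4111, 0.2726]
orientation: [0.001, 0.172, 0.985, 0.001]
wrist_force: [0.8, 0.2, -0.1]
finger_gap: 0.0851
clock: 1.03
tcp_pos: [0.3601, 0.241, 0.2717]
orientation: [0.0, 0.173, 0.985, 0.0]
wrist_force: [1.3, 1.9, 0.1]
finger_gap: 0.0851
clock: 1.45
tcp_pos: [0.4519, 0.0715, 0.2717]
orientation: [0.0, 0.173, 0.985, 0.0]
wrist_force: [0.4, -0.2, -0.0]
finger_gap: 0.085
clock: 1.87
tcp_pos: [0.5404, -0.0968, 0.2714]
orientation: [-0.0, -0.017, 1.0, 0.0]
wrist_force: [1.2, 0.4, 0.4]
finger_gap: 0.085
clock: 2.2
tcp_pos: [0.539, -0.0945, 0.2305]
orientation: [-0.002, -0.016, 1.0, 0.001]
wrist_force: [-0.3, 1.1, 0.7]
finger_gap: 0.0851
[ 0.53898819 -0.09450303  0.23046807] (np.float64(91.82871850402974), np.float64(-178.17106399139675)) [-0.61837107 -1.08358459  0.75847249]
```

View pics/w1.png

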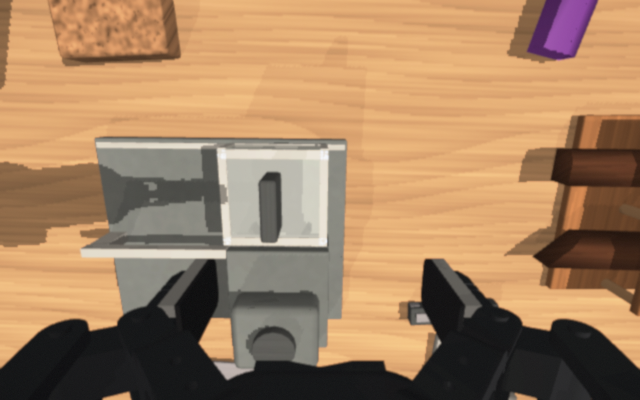

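```bash
python3 - <<'E'
import cv2,numpy as np
a=cv2.imread("pics/w1.png")
A=cv2.resize(a[125:275,210:360],None,fx=3,fy=3,interpolation=cv2.INTER_CUBIC)
B=cv2.resize(a[130:280,525:640],None,fx=3,fy=3,interpolation=cv2.INTER_CUBIC)
B=(255*(B/255.)**.5).astype(np.uint8)
cv2.imwrite("pics/w1c.png",np.hstack([A,B]))
E
```

```text
(no output)
```

View pics/w1c.png

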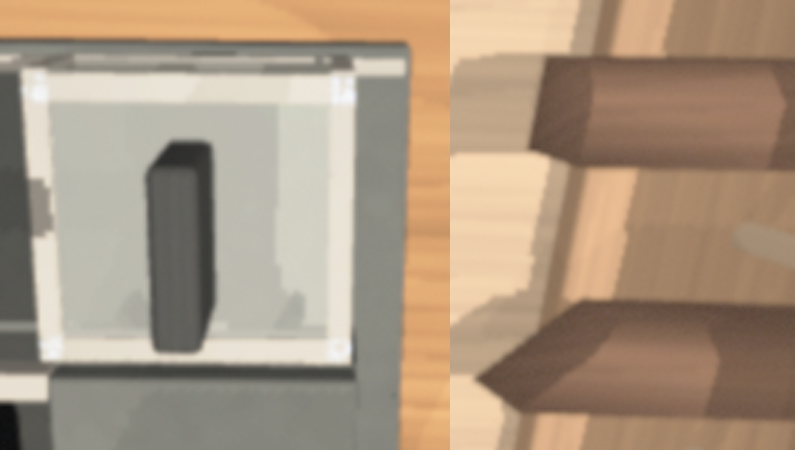

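```bash
python3 - <<'E'
from h import *
w=read_camera("wrist")
wp=lambda a:np.array(a)/3+[210,125]
M=np.array([[-85,0,115],[-25,0,115],[-104,55,70],[-6,55,70],[-6,-55,70]])/1e3
s=read_camera("scene"); d=read_camera("side")
sp=lambda a:np.array(a)/3+[150,175]
dp=lambda a:np.array(a)/3+[265,165]
o=[(w,M,wp([[174,168],[179,349],[355,70],[352,362],[42,362]]))]
J,r=fit(o,[.62,-.136,.03]); print(J,r.round(1).tolist())
o+=[(s,np.array([[120,-210,20],[120,75,20],[-112,75,20]])/1e3,sp([[30,264],[322,245],[328,108]])),
 (d,np.array([[-112,75,20],[120,-210,20],[-85,0,115],[-25,0,115]])/1e3,dp([[293,297],[708,370],[375,242],[430,222]]))]
J,r=fit(o,[.62,-.136,.03]); print(J,r.round(1).tolist())
bp=lambda u,v:(525+(u-450)/3,130+v/3)
t=ray(w,bp(523,412),.044);print("tip",t,ray(w,bp(477,378),.012)); e=ray(w,bp(795,418),.044); print(e,np.degrees(np.arctan2(*(e-t)[:2])))
print("short",ray(w,bp(585,300),.012),ray(w,bp(605,303),.038))
c,si=np.cos(J[2]),np.sin(J[2]); g=[J[0]-c*.055,J[1]-si*.055,.082]
print(g,tool_delta(g))
E
```

```text
[ 0.62126683 -0.13889914  0.02787893] [[-0.6, -0.4], [0.1, 2.2], [-0.1, 4.3], [-0.1, -1.8], [1.0, -2.1]]
[ 0.62091412 -0.13864618  0.03054268] [[-0.6, -0.7], [0.3, 1.8], [-0.1, 3.8], [0.2, -2.2], [1.2, -2.3], [-1.5, -0.5], [-2.1, -1.3], [-1.1, -0.7], [-0.3, -1.3], [3.1, -2.6], [1.1, -0.4], [-0.7, -2.1]]
tip [0.64604619 0.18011868 0.044     ] [0.6461159  0.18118255 0.012     ]
[0.64526539 0.28793221 0.044     ] -0.4149363274463051
short [0.60980982 0.21882894 0.012     ] [0.60178907 0.20648799 0.038     ]
[np.float64(0.5659397672856724), np.float64(-0.1403257648573088), 0.082] [-0.58431414 -1.16456659  3.77950001]
```

```bash
python3 -m crank '{"travel":[[-0.3,-0.6,0.5],[-0.6,-1.15,1],[-0.6,-1.15,1.8],[-0.6,-1.15,2.5],[-0.6,-1.15,3.1]],"turn":[0,0,0,0,0]}'
python3 -m crank '{"travel":[[0,0,0.3],[0,0,0.55],[0,0,0.65],[0,0,0.65]],"turn":[0,0,0,0]}'
python3 -m crank '{"travel":[[0,0,0],[0,0,0],[0,0,0],[0,0,0],[0,0,0]],"turn":[0,0,0,0,0]}' 5 40
python3 -m crank '{"travel":[[0,0,0],[0,0,0],[0,0,0]],"turn":[0,0,0]}'
```

```text
clock: 2.82
tcp_pos: [0.5659, -0.14, 0.1068]
orientation: [0.0, -0.016, 1.0, -0.0]
wrist_force: [-0.3, -0.3, 0.5]
finger_gap: 0.0852
clock: 3.15
tcp_pos: [0.5657, -0.1397, 0.0816]
orientation: [0.0, -0.016, 1.0, 0.0]
wrist_force: [-0.4, 0.3, 0.1]
finger_gap: 0.085
clock: 3.57
tcp_pos: [0.5659, -0.14, 0.0821]
orientation: [0.001, -0.016, 1.0, -0.0]
wrist_force: [0.6, -1.1, -0.1]
finger_gap: 0.0253
clock: 3.82
tcp_pos: [0.5655, -0.1399, 0.0815]
orientation: [0.0, -0.016, 1.0, 0.0]
wrist_force: [0.5, 0.2, -0.2]
finger_gap: 0.0052
```

```bash
python3 - <<'E'
from h import *
c=read_camera("wrist"); d=read_camera("side"); 
a=c["image"][120:400,140:500]; b=cv2.resize(d["image"][190:330,340:520],None,fx=2,fy=2)
cv2.imwrite("pics/w2.png",np.hstack([a,b])[:,:,::-1])
E
```

```text
(no output)
```

View pics/w2.png

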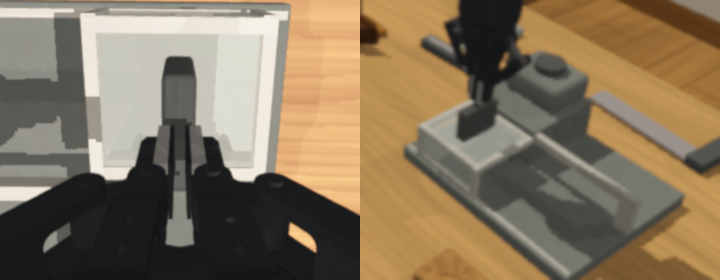

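```bash
python3 - <<'E'
from h import *
c=read_camera("wrist"); d=read_camera("side"); s=read_camera("scene"); t=get_state()["tcp_pos"]
for n,k,o,f in(("w",c,(140,120),1),("d",d,(340,190),2)):
  J=[.621,-.1387,.029];ca,si=np.cos(J[2]),np.sin(J[2])
  L=np.array([[-85,0,115],[-25,0,115],[-104,55,70],[-6,55,70],[-6,-55,70],[-112,75,20],[-112,-210,20]])/1e3
  P=np.c_[J[0]+ca*L[:,0]-si*L[:,1],J[1]+si*L[:,0]+ca*L[:,1],L[:,2]]
  print(n,((proj(k,np.vstack([[t,t+[0,0,.05],t+[0,0,.1]],P]))-o)*f).round().tolist())
print(d["R"],d["t"], t)
a=np.hstack([cv2.resize(s["image"][150:260,150:283],None,fx=3,fy=3),cv2.resize(d["image"][180:290,355:488],None,fx=3,fy=3)])
cv2.imwrite("pics/w3.png",a[:,:,::-1])
E
```

```text
w [[180.0, 113.0], [181.0, 154.0], [182.0, 236.0], [180.0, 78.0], [180.0, 194.0], [278.0, 24.0], [266.0, 179.0], [93.0, 179.0], [288.0, 5.0], [-124.0, 4.0]]
d [[116.0, 122.0], [120.0, 92.0], [124.0, 59.0], [102.0, 110.0], [135.0, 94.0], [60.0, 122.0], [113.0, 96.0], [173.0, 136.0], [45.0, 145.0], [210.0, 278.0]]
[[ 0.82961067 -0.55818533 -0.01323905]
 [-0.3030142  -0.43019011 -0.85036396]
 [ 0.46896538  0.70948263 -0.52602839]] [-0.35336075  0.29503396  0.85038157] [ 0.56551211 -0.13988529  0.08141094]
```

View pics/w3.png

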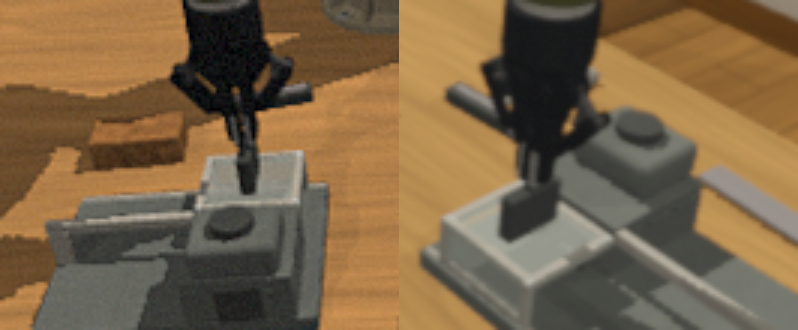

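```bash
python3 - <<'E'
from h import *
d=read_camera("side"); s=read_camera("scene")
t=np.array([.1957,.5401,.1906])
for k in (s,d): print(proj(k,[t,t+[0,0,.02],t+[0,0,.04],t+[0,0,.06]]).round().tolist())
a=cv2.imread("pics/scene0.png")[80:150,385:450]; b=cv2.imread("pics/side0.png")[90:160,130:195]
cv2.imwrite("pics/w4.png",np.hstack([cv2.resize(x,None,fx=6,fy=6) for x in (a,b)]))
E
```

```text
[[410.0, 124.0], [410.0, 119.0], [411.0, 115.0], [412.0, 110.0]]
[[176.0, 160.0], [175.0, 154.0], [173.0, 149.0], [172.0, 143.0]]
```

View pics/w4.png

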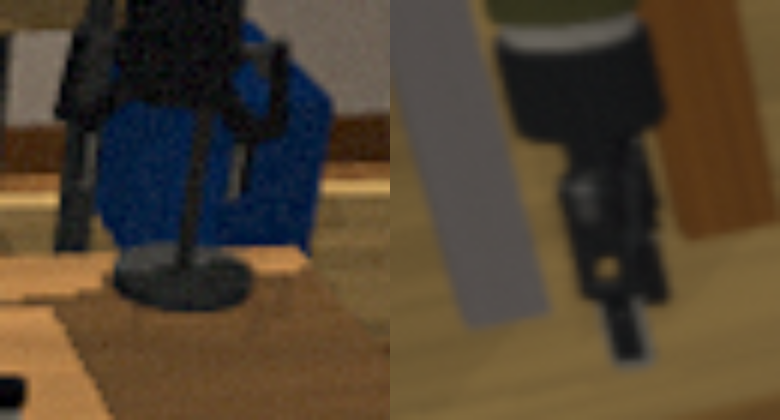

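The fingertips are above the fin: both views show the real fingertips some 30–45 mm higher than the reported TCP. I'll touch down gently on the fin top (115 mm) to calibrate this.

```bash
for i in 1; do python3 -m crank '{"travel":[[0,0,0.05],[0,0,0.1],[0,0,0.1]],"turn":[0,0,0]}' ; done
python3 -m crank '{"travel":[[0,0,0.05],[0,0,0.1],[0,0,0.1]],"turn":[0,0,0]}' | grep -E "tcp|wrist"
```

```text
clock: 4.42
tcp_pos: [0.5652, -0.1398, 0.0769]
orientation: [-0.0, -0.016, 1.0, 0.0]
wrist_force: [0.5, -0.0, -0.8]
finger_gap: 0.0049
tcp_pos: [0.5657, -0.1401, 0.0754]
wrist_force: [-4.0, 1.8, 13.1]
```

```bash
python3 -m crank '{"travel":[[0,0,-0.2],[0,0,-0.3],[0,0,-0.3],[0,0,-0.3],[0,0,-0.3]],"turn":[0,0,0,0,0]}' 85
python3 -m crank '{"travel":[[0,0,0.3],[0,0,0.6],[0,0,0.9],[0,0,1.1],[0,0,1.15]],"turn":[0,0,0,0,0]}'
python3 -m crank '{"travel":[[0,0,0],[0,0,0],[0,0,0],[0,0,0],[0,0,0]],"turn":[0,0,0,0,0]}' 5 40
python3 -m crank '{"travel":[[0,0,0],[0,0,0],[0,0,0]],"turn":[0,0,0]}'
```

```text
clock: 5.08
tcp_pos: [0.5654, -0.1398, 0.0851]
orientation: [-0.0, -0.016, 1.0, 0.0]
wrist_force: [0.1, -0.5, -0.6]
finger_gap: 0.0656
clock: 5.5
tcp_pos: [0.5641, -0.1393, 0.0374]
orientation: [-0.002, -0.016, 1.0, 0.001]
wrist_force: [-0.2, -0.5, 0.1]
finger_gap: 0.085
clock: 5.92
tcp_pos: [0.566, -0.1401, 0.0401]
orientation: [0.001, -0.016, 1.0, -0.0]
wrist_force: [0.6, 0.1, 0.4]
finger_gap: 0.0252
clock: 6.17
tcp_pos: [0.566, -0.1401, 0.0401]
orientation: [0.001, -0.016, 1.0, -0.0]
wrist_force: [-0.6, -0.9, 4.4]
finger_gap: 0.0156
```

```bash
python3 -m crank '{"travel":[[0,-0.3,0],[0,-0.8,0],[0,-1.4,0],[0,-2,0],[0,-2.6,0]],"turn":[0,0,0,0,0]}'
python3 -m crank '{"travel":[[0,-0.4,0],[0,-0.6,0],[0,-0.68,0],[0,-0.72,0],[0,-0.72,0]],"turn":[0,0,0,0,0]}'
```

```text
clock: 6.58
tcp_pos: [0.5681, -0.244, 0.0401]
orientation: [-0.0, -0.016, 1.0, 0.001]
wrist_force: [-3.1, 4.1, 6.8]
finger_gap: 0.0153
clock: 7.0
tcp_pos: [0.5686, -0.2676, 0.0401]
orientation: [-0.001, -0.017, 1.0, 0.004]
wrist_force: [-4.4, 17.7, 12.5]
finger_gap: 0.0157
```

```bash
python3 -m crank '{"travel":[[0,-0.05,0],[0,-0.08,0],[0,-0.08,0],[0,-0.08,0]],"turn":[0,0,0,0]}'
python3 -m crank '{"travel":[[0,0.1,0],[0,0.2,0],[0,0.2,0],[0,0.2,0]],"turn":[0,0,0,0]}'
python3 -m crank '{"travel":[[0,0,0],[0,0,0],[0,0,0],[0,0,0],[0,0,0]],"turn":[0,0,0,0,0]}' 60 
python3 -m crank '{"travel":[[0,0,-1],[0,0,-2],[0,0,-3],[0,0,-3.5],[0,0,-3.5]],"turn":[0,0,0,0,0]}' 85
python3 - <<'E'
from h import *
c=read_camera("wrist"); cv2.imwrite("pics/w5.png",c["image"][:,:,::-1])
print(tool_delta([.627,.2,.2]),yaw_y())
E
```

```text
clock: 7.33
tcp_pos: [0.5685, -0.2674, 0.0401]
orientation: [-0.001, -0.018, 1.0, 0.006]
wrist_force: [-3.6, 25.7, 14.7]
finger_gap: 0.0155
clock: 7.67
tcp_pos: [0.5686, -0.2673, 0.0401]
orientation: [-0.001, -0.016, 1.0, 0.0]
wrist_force: [-4.3, 1.3, 7.2]
finger_gap: 0.0155
clock: 8.08
tcp_pos: [0.5697, -0.2679, 0.0392]
orientation: [-0.0, -0.016, 1.0, 0.0]
wrist_force: [-0.0, 0.7, -0.3]
finger_gap: 0.0601
clock: 8.5
tcp_pos: [0.5726, -0.2697, 0.186]
orientation: [0.004, -0.016, 1.0, -0.003]
wrist_force: [1.2, -1.1, 0.5]
finger_gap: 0.0851
[-1.76687761 11.67275308 -0.45985539] (np.float64(91.8520443900757), np.float64(-178.14682820823919))
```

View pics/w5.png

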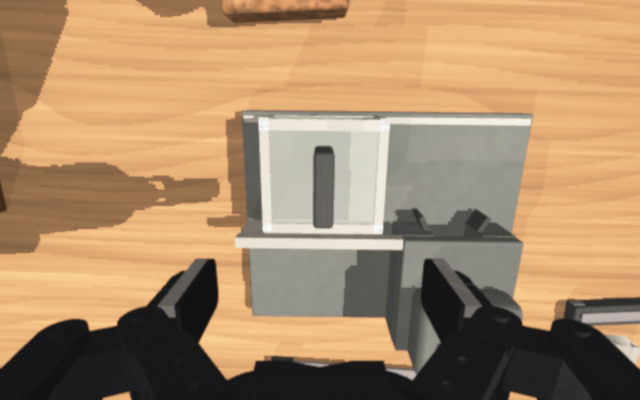

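```bash
python3 - <<'E'
from h import *
w=read_camera("wrist")
M=np.array([[-85,-130,115],[-25,-130,115],[-104,-75,70],[-6,-75,70],[0,55,75],[-104,-185,70]])/1e3
J,r=fit([(w,M,[[323.5,152],[323,226],[389,122],[384,233],[522,241],[260,120]])],[.621,-.137,.029]); print(J,r.round(1).tolist())
for uv,z in (([323.5,189],.115),([522,241],.075),([532,120],.02),([244,116],.02),([420,222],.06),([482,222],.06)): print(uv,ray(w,uv,z))
E
```

```text
[ 0.61700207 -0.13605636  0.01991605] [[0.5, -0.8], [-0.2, 2.8], [0.6, -0.1], [-1.7, -1.2], [4.4, 0.7], [-2.1, 0.3]]
[323.5, 189] [ 0.56285697 -0.26707159  0.115     ]
[522, 241] [ 0.61533771 -0.08520523  0.075     ]
[532, 120] [ 0.51068562 -0.06503539  0.02      ]
[244, 116] [ 0.5157842  -0.34531883  0.02      ]
[420, 222] [ 0.60534005 -0.17466361  0.06      ]
[482, 222] [ 0.60344297 -0.11670163  0.06      ]
```

```bash
python3 -m crank '{"travel":[[-0.1,0.8,0],[-0.2,1.8,0],[-0.4,2.8,0],[-0.5,3.8,0],[-0.6,4.7,0]],"turn":[0,0,0,0,0]}' 65
python3 -m crank '{"travel":[[-0.1,0.9,0],[-0.3,1.8,0],[-0.4,2.7,0],[-0.5,3.7,0],[-0.6,4.6,0]],"turn":[0,0,0,0,0]}'
python3 -m crank '{"travel":[[-0.1,0.9,0],[-0.3,1.7,0],[-0.4,2.5,0],[-0.5,3.1,0],[-0.6,3.35,0]],"turn":[0.12,0.24,0.36,0.48,0.6]}'
python3 -m crank '{"travel":[[0,0,0],[0,0,0],[0,0,0],[0,0,0],[0,0,0]],"turn":[0.12,0.24,0.36,0.48,0.6]}'
python3 -m crank '{"travel":[[0,0,0],[0,0,0],[0,0,0],[0,0,0],[0,0,0]],"turn":[0.12,0.24,0.36,0.4,0.4]}'
python3 - <<'E'
from h import *
w=read_camera("wrist"); cv2.imwrite("pics/w6.png",w["image"][:,:,::-1])
print(tool_delta([.627,.240,-.0275]),yaw_y(),get_state()["joint_pos"])
M=np.array([[.6461,.181,.044],[.6461,.181,.012],[.646,.2607,.044],[.608,.219,.038],[.608,.2607,.038]]);print(proj(w,M).round().tolist())
s=read_camera("scene"); print("purple",ray(s,(320,195),.02),ray(s,(320,172),.02))
E
```

```text
clock: 9.02
tcp_pos: [0.5862, -0.0768, 0.1771]
orientation: [-0.002, -0.016, 1.0, 0.001]
wrist_force: [-0.1, 0.9, 0.7]
finger_gap: 0.065
clock: 9.43
tcp_pos: [0.6042, 0.1076, 0.1771]
orientation: [-0.002, -0.016, 1.0, 0.0]
wrist_force: [0.3, -0.0, -0.6]
finger_gap: 0.065
clock: 9.85
tcp_pos: [0.6237, 0.2437, 0.1766]
orientation: [-0.002, 0.281, 0.96, -0.001]
wrist_force: [-0.3, -1.4, -0.1]
finger_gap: 0.065
clock: 10.27
tcp_pos: [0.6241, 0.2401, 0.1767]
orientation: [-0.001, 0.554, 0.833, -0.002]
wrist_force: [1.1, 0.4, -0.3]
finger_gap: 0.0652
clock: 10.68
tcp_pos: [0.6242, 0.2399, 0.1769]
orientation: [-0.001, 0.706, 0.708, -0.002]
wrist_force: [-1.0, -0.9, -1.2]
finger_gap: 0.0649
[0.00594734 0.08486513 5.11804789] (np.float64(0.23601980602457462), np.float64(90.23617781852383)) [2.46937596e-01 5.10696263e-01 3.08395544e-01 1.37209010e+00
 8.05547695e-05 1.81361308e+00]
[[342.0, 240.0], [341.0, 228.0], [344.0, 159.0], [304.0, 201.0], [303.0, 158.0]]
purple [0.42771088 0.15745195 0.02      ] [0.25700422 0.16917411 0.02      ]
```

View pics/w6.png

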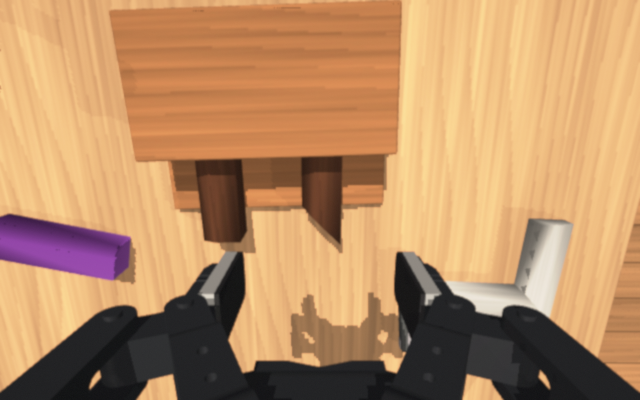

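```bash
python3 -m crank '{"travel":[[0,0,0.9],[0,0,1.8],[0,0,2.7],[0,0,3.5],[0,0,4.1]],"turn":[0,0,0,0,0]}' 65
python3 -m crank '{"travel":[[0,0,0.4],[0,0,0.7],[0,0,0.9],[0,0,1.0],[0,0,1.0]],"turn":[0,0,0,0,0]}'
python3 -m crank '{"travel":[[0,0,0],[0,0,0],[0,0,0],[0,0,0],[0,0,0]],"turn":[0,0,0,0,0]}' 20 70
python3 -m crank '{"travel":[[0,0,0],[0,0,0],[0,0,0]],"turn":[0,0,0]}'
```

```text
clock: 11.2
tcp_pos: [0.623, 0.2396, 0.0115]
orientation: [-0.001, 0.706, 0.709, -0.002]
wrist_force: [-0.7, -0.6, -0.4]
finger_gap: 0.0647
clock: 11.62
tcp_pos: [0.6252, 0.2402, -0.025]
orientation: [-0.0, 0.706, 0.708, -0.0]
wrist_force: [-0.1, 0.1, 1.0]
finger_gap: 0.0652
clock: 12.03
tcp_pos: [0.6268, 0.2406, -0.0227]
orientation: [0.001, 0.706, 0.708, 0.001]
wrist_force: [0.4, 0.1, 6.3]
finger_gap: 0.0368
clock: 12.28
tcp_pos: [0.6268, 0.2406, -0.0227]
orientation: [0.001, 0.706, 0.708, 0.001]
wrist_force: [0.4, -0.6, 6.2]
finger_gap: 0.0369
```

```bash
python3 -m crank '{"travel":[[0,0,-0.1],[-0.2,0,-0.1],[-0.6,0,-0.1],[-1.1,0,-0.1],[-1.6,0,-0.1]],"turn":[0,0,0,0,0]}'
python3 -m crank '{"travel":[[-0.6,0,0],[-1.2,0,0],[-1.8,0,0],[-2.3,0,0],[-2.6,0,0]],"turn":[0,0,0,0,0]}'
python3 -m crank '{"travel":[[-0.2,0,-0.2],[-0.2,0,-0.6],[-0.2,0,-1.2],[-0.2,0,-1.2]],"turn":[0,0,0,0]}'
```

```text
clock: 12.7
tcp_pos: [0.6247, 0.1744, -0.0211]
orientation: [-0.0, 0.706, 0.708, -0.001]
wrist_force: [-0.1, 0.3, -1.4]
finger_gap: 0.0369
clock: 13.12
tcp_pos: [0.6249, 0.0685, -0.021]
orientation: [-0.0, 0.707, 0.707, -0.001]
wrist_force: [0.5, 1.2, -1.5]
finger_gap: 0.0369
clock: 13.45
tcp_pos: [0.6289, 0.0639, 0.0323]
orientation: [0.002, 0.706, 0.708, 0.002]
wrist_force: [0.8, 0.8, -0.0]
finger_gap: 0.0368
```

```bash
python3 -m crank '{"travel":[[0,0,0],[0,0,0],[0,0,0],[0,0,0],[0,0,0]],"turn":[-0.12,-0.24,-0.36,-0.48,-0.6]}'
python3 -m crank '{"travel":[[0,0,0],[0,0,0],[0,0,0],[0,0,0],[0,0,0]],"turn":[-0.12,-0.24,-0.36,-0.48,-0.6]}'
python3 -m crank '{"travel":[[0,0,0],[0,0,0],[0,0,0],[0,0,0],[0,0,0]],"turn":[-0.12,-0.24,-0.36,-0.39,-0.39]}'
python3 -m crank '{"travel":[[0.3,0,0.5],[0.6,0,1.0],[0.9,0,1.4],[0.9,0,1.5],[0.9,0,1.5]],"turn":[0,0,0,0,0]}'
```

```text
clock: 13.87
tcp_pos: [0.6256, 0.0646, 0.0272]
orientation: [-0.0, 0.462, 0.887, 0.0]
wrist_force: [0.2, 0.3, -1.5]
finger_gap: 0.0369
clock: 14.28
tcp_pos: [0.6256, 0.0647, 0.0272]
orientation: [-0.0, 0.18, 0.984, 0.0]
wrist_force: [0.1, -0.5, -0.7]
finger_gap: 0.037
clock: 14.7
tcp_pos: [0.6256, 0.0646, 0.0272]
orientation: [-0.0, -0.012, 1.0, 0.0]
wrist_force: [0.1, -0.2, -1.4]
finger_gap: 0.0367
clock: 15.12
tcp_pos: [0.5876, 0.0638, -0.0334]
orientation: [-0.002, -0.011, 1.0, 0.0]
wrist_force: [0.5, 0.1, -2.3]
finger_gap: 0.0371
```

```bash
python3 -m crank '{"travel":[[0,0,0.05],[0,0,0.08],[0,0,0.08],[0,0,0.08]],"turn":[0,0,0,0]}'
python3 -m crank '{"travel":[[0,0,0.03],[0,0,0.03],[0,0,0.03]],"turn":[0,0,0]}'
```

```text
clock: 15.45
tcp_pos: [0.591, 0.0636, -0.0348]
orientation: [0.001, -0.011, 1.0, 0.0]
wrist_force: [-1.2, 0.8, 4.1]
finger_gap: 0.0368
clock: 15.7
tcp_pos: [0.5912, 0.0636, -0.0348]
orientation: [0.001, -0.011, 1.0, 0.0]
wrist_force: [-3.3, 0.4, 13.0]
finger_gap: 0.0368
```

```bash
python3 -m crank '{"travel":[[0,0,-0.08],[0,0,-0.08],[0,0,-0.08],[0,0,-0.08],[0,0,-0.08]],"turn":[0,0,0,0,0]}' 65
python3 -m crank '{"travel":[[0,0,-0.7],[0,0,-1.5],[0.7,0,-1.5],[1.4,0,-1.5],[2.1,0,-1.5]],"turn":[0,0,0,0,0]}'
python3 -m crank '{"travel":[[0,0,0],[0,0,0]],"turn":[0,0]}'
python3 - <<'E'
from h import *
w=read_camera("wrist"); cv2.imwrite("pics/w7.png",w["image"][:,:,::-1])
s=get_state(); print(s["tcp_pos"],yaw_y())
a=w["image"].astype(int); m=((a.sum(2)<190)&(a[:,:,0]>a[:,:,2]*1.4)).astype(np.uint8)
n,l,st,ce=cv2.connectedComponentsWithStats(m)
for i in range(1,n):
    if st[i,4]>300: print(st[i].tolist())
M=np.array([[.591-.109,.0636-.019,.026],[.591-.109,.0636+.019,.032],[.591+.061,.0636+.019,.032],[.591+.061,.0636+.019,.0]]);print(proj(w,M).round().tolist())
# pull line colour along rows for head, guides
E
```

```text
clock: 16.12
tcp_pos: [0.5898, 0.0634, -0.0341]
orientation: [-0.0, -0.011, 1.0, 0.0]
wrist_force: [-0.1, -0.2, -0.8]
finger_gap: 0.0651
clock: 16.53
tcp_pos: [0.5057, 0.0615, 0.0267]
orientation: [0.001, -0.011, 1.0, 0.0]
wrist_force: [-0.4, -0.0, 0.8]
finger_gap: 0.0647
clock: 16.7
tcp_pos: [0.5041, 0.0617, 0.0261]
orientation: [-0.001, -0.011, 1.0, 0.0]
wrist_force: [0.3, -0.5, -0.0]
finger_gap: 0.0651
[0.50614686 0.06155759 0.02646583] (np.float64(91.26818559813314), np.float64(-178.7318164022607))
[269, 192, 103, 175, 4496]
[504, 217, 136, 108, 7490]
[[290.0, 194.0], [361.0, 199.0], [347.0, 445.0], [344.0, 405.0]]
```

```bash
python3 -m crank '{"travel":[[0,0,0.6],[0,0,1.1],[0,0,1.4],[0,0,1.5],[0,0,1.5]],"turn":[0,0,0,0,0]}'
python3 -m crank '{"travel":[[0,0,0],[0,0,0],[0,0,0],[0,0,0],[0,0,0]],"turn":[0,0,0,0,0]}' 20 80
python3 -m crank '{"travel":[[0,0,0],[0,0,-0.8],[0,0,-1.6],[0,0,-2.4],[0,0,-2.5]],"turn":[0,0,0,0,0]}'
python3 - <<'E'
from h import *
s=get_state(); print(s["tcp_pos"],yaw_y(),s["ft_torque"])
J=[.620,-.136,.024]
c,si=np.cos(J[2]),np.sin(J[2])
for tx in (-.040,.0,.085):   # desired tip joiner x ; grip is tip-145mm
  gx=tx-.145; print(tx,tool_delta([J[0]+c*gx,J[1]+si*gx,s["tcp_pos"][2]]))
E
```

```text
clock: 17.17
tcp_pos: [0.5062, 0.0615, -0.0348]
orientation: [-0.001, -0.011, 1.0, 0.0]
wrist_force: [-0.7, 1.0, 0.1]
finger_gap: 0.0651
clock: 17.58
tcp_pos: [0.5074, 0.0616, -0.0324]
orientation: [0.001, -0.011, 1.0, -0.0]
wrist_force: [0.7, 0.4, 5.4]
finger_gap: 0.0367
clock: 18.0
tcp_pos: [0.5094, 0.0615, 0.0717]
orientation: [0.004, -0.011, 1.0, -0.0]
wrist_force: [0.9, 0.6, -0.5]
finger_gap: 0.0363
[0.50944291 0.0614693  0.0717222 ] (np.float64(91.27656703388811), np.float64(-178.72321124305165)) [-0.01301359 -0.05803177 -0.03052633]
-0.04 [ 1.97168592 -5.00503621 -0.01406649]
0.0 [ 0.97172197 -5.00331651 -0.005752  ]
0.085 [-1.15320144 -4.99966214  0.01191631]
```

```bash
python3 -m crank '{"travel":[[0.2,-0.4,0],[0.5,-1.1,0],[0.8,-1.9,0],[1.1,-2.6,0],[1.3,-3.3,0]],"turn":[0,0,0,0,0]}'
python3 -m crank '{"travel":[[0.2,-0.6,0],[0.5,-1.1,0],[0.6,-1.5,0],[0.7,-1.7,0],[0.7,-1.7,0]],"turn":[0,0,0,0,0]}'
python3 -m crank '{"travel":[[0,0,0.5],[0,0,0.8],[0,0,0.9],[0,0,0.9]],"turn":[0,0,0,0]}'
python3 - <<'E'
from h import *
w=read_camera("wrist"); 
s=get_state(); print(s["tcp_pos"],yaw_y(),s["wrist_force"],s["finger_gap"])
cv2.imwrite("pics/w8.png",cv2.resize(w["image"][100:400,170:530],None,fx=2.2,fy=2.0,interpolation=cv2.INTER_CUBIC)[:,:,::-1])
E
```

```text
clock: 18.42
tcp_pos: [0.455, -0.0723, 0.0658]
orientation: [-0.001, -0.011, 1.0, 0.0]
wrist_force: [1.6, -0.8, -1.8]
finger_gap: 0.0366
clock: 18.83
tcp_pos: [0.4296, -0.1413, 0.0659]
orientation: [-0.0, -0.01, 1.0, 0.0]
wrist_force: [0.2, 0.1, -1.5]
finger_gap: 0.0369
clock: 19.17
tcp_pos: [0.4294, -0.1387, 0.0291]
orientation: [-0.001, -0.012, 1.0, 0.001]
wrist_force: [-0.3, -0.0, -1.2]
finger_gap: 0.0363
[ 0.43002703 -0.13912648  0.02992708] (np.float64(91.33539038569086), np.float64(-178.664539585324)) [ 0.46373543 -0.46763172 -1.03334002] 0.03667486661553557
```

View pics/w8.png

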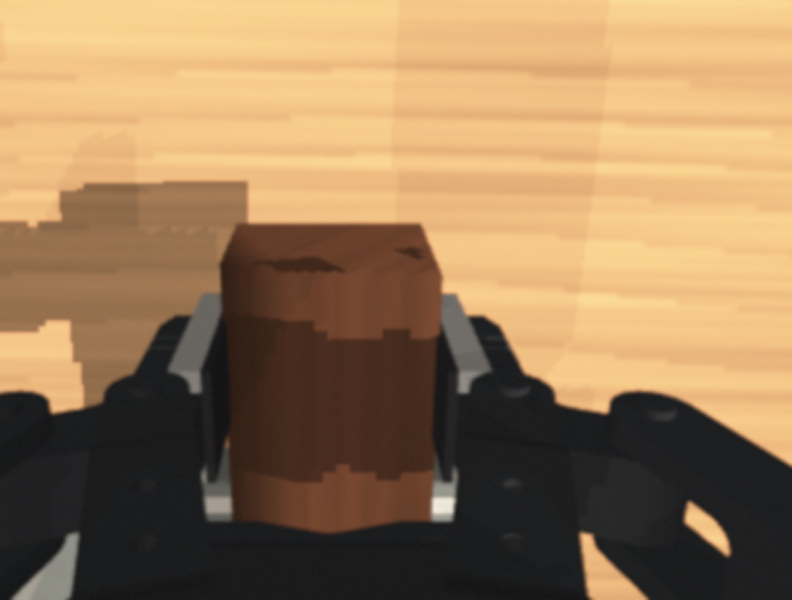

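The last viewed picture shows the offcut held squarely by its square end, centred between the pads (2.2x crop, square end at rows 225–275, columns 222–440). From here I go by force and position.

```bash
python3 -m crank '{"travel":[[0,0,0.5],[0,0,0.85],[0,0,1.0],[0,0,1.0]],"turn":[0,0,0,0]}' | grep -E "tcp|force"
python3 -m crank '{"travel":[[-0.2,-0.02,0],[-0.5,-0.02,0],[-0.7,-0.02,0],[-0.9,-0.02,0],[-0.9,-0.02,0]],"turn":[0,0,0,0,0]}'| grep -E "tcp|force"
python3 -m crank '{"travel":[[-0.1,0,0],[-0.2,0,0],[-0.3,0,0],[-0.4,0,0],[-0.5,0,0]],"turn":[0,0,0,0,0]}'| grep -E "tcp|force"
python3 -m crank '{"travel":[[0,0,0]],"turn":[0]}'
```

```text
tcp_pos: [0.4297, -0.1394, -0.0103]
wrist_force: [-0.3, 1.0, -1.4]
tcp_pos: [0.4693, -0.1409, -0.0088]
wrist_force: [0.1, 0.0, -1.0]
tcp_pos: [0.4866, -0.1397, -0.0097]
wrist_force: [-0.4, -0.4, -1.6]
clock: 20.47
tcp_pos: [0.4874, -0.1399, -0.0096]
orientation: [0.0, -0.011, 1.0, -0.0]
wrist_force: [0.4, -0.1, -0.9]
finger_gap: 0.0364
```

```bash
python3 -m crank '{"travel":[[-0.15,0,0],[-0.3,0,0],[-0.45,0,0],[-0.6,0,0],[-0.7,0,0]],"turn":[0,0,0,0,0]}'| grep -E "tcp|force"
python3 -m crank '{"travel":[[-0.15,0,0],[-0.3,0,0],[-0.45,0,0],[-0.55,0,0],[-0.6,0,0]],"turn":[0,0,0,0,0]}'| grep -E "tcp|force|gap"
python3 -m crank '{"travel":[[-0.08,0,0],[-0.16,0,0],[-0.24,0,0],[-0.3,0,0],[-0.3,0,0]],"turn":[0,0,0,0,0]}'| grep -E "tcp|force|gap"
```

```text
tcp_pos: [0.5155, -0.1392, -0.0097]
wrist_force: [0.8, 0.1, -1.3]
tcp_pos: [0.5392, -0.1386, -0.0097]
wrist_force: [0.8, -0.0, -0.7]
finger_gap: 0.0365
tcp_pos: [0.551, -0.1384, -0.0096]
wrist_force: [0.7, -0.7, -2.6]
finger_gap: 0.0364
```

Now lower onto the bed gently, then push home in small steps.

```bash
python3 -m crank '{"travel":[[0,0,0.04],[0,0,0.07],[0,0,0.07]],"turn":[0,0,0]}'| grep -E "tcp|force"
python3 -m crank '{"travel":[[-0.06,0,0],[-0.12,0,0],[-0.18,0,0],[-0.18,0,0]],"turn":[0,0,0,0]}'| grep -E "tcp|force|gap"
python3 -m crank '{"travel":[[-0.04,0,0],[-0.08,0,0],[-0.08,0,0]],"turn":[0,0,0]}'| grep -E "tcp|force|gap"
```

```text
tcp_pos: [0.5503, -0.1383, -0.0124]
wrist_force: [-0.3, 1.4, 0.7]
tcp_pos: [0.558, -0.1382, -0.0124]
wrist_force: [-0.9, 0.2, 2.5]
finger_gap: 0.0364
tcp_pos: [0.5579, -0.1382, -0.0124]
wrist_force: [-10.5, -1.3, 10.1]
finger_gap: 0.0366
```

```bash
python3 -m crank '{"travel":[[-0.04,0,0],[-0.04,0,0]],"turn":[0,0]}'| grep -E "tcp|force|gap"
python3 -m crank '{"travel":[[0,0,0],[0,0,0],[0,0,0],[0,0,0]],"turn":[0,0,0,0]}' 60
python3 -m crank '{"travel":[[0,0,-0.6],[0,0,-1.5],[0,0,-1.8],[0.8,0,-1.8],[1.6,0,-1.8]],"turn":[0,0,0,0,0]}'| grep -E "tcp|force|gap"
python3 -m crank '{"travel":[[0,0,0],[0,0,0],[0,0,0],[0,0,0],[0,0,0]],"turn":[0,0,0,0,0]}' 0 40 | grep -E "tcp|force|gap"
python3 -m crank '{"travel":[[0,0,0.4],[0,0,0.9],[0,0,1.3],[0,0,1.55],[0,0,1.55]],"turn":[0,0,0,0,0]}'| grep -E "tcp|force|gap"
```

```text
tcp_pos: [0.5579, -0.1381, -0.0124]
wrist_force: [-14.8, -2.6, 12.8]
finger_gap: 0.0365
clock: 23.05
tcp_pos: [0.563, -0.1381, -0.0125]
orientation: [0.001, -0.011, 1.0, -0.0]
wrist_force: [-0.8, -0.7, -0.2]
finger_gap: 0.0601
tcp_pos: [0.5008, -0.1403, 0.0609]
wrist_force: [-1.0, 0.3, -0.8]
finger_gap: 0.0598
tcp_pos: [0.4997, -0.1398, 0.0596]
wrist_force: [0.2, 0.5, 0.3]
finger_gap: 0.0005
tcp_pos: [0.4972, -0.1387, -0.0048]
wrist_force: [-0.0, 0.7, -0.0]
finger_gap: 0.0001
```

```bash
python3 -m crank '{"travel":[[-0.1,0,0],[-0.2,0,0],[-0.3,0,0],[-0.4,0,0],[-0.4,0,0]],"turn":[0,0,0,0,0]}'| grep -E "tcp|force"
python3 -m crank '{"travel":[[-0.05,0,0],[-0.1,0,0],[-0.15,0,0],[-0.15,0,0]],"turn":[0,0,0,0]}'| grep -E "tcp|force"
python3 -m crank '{"travel":[[-0.05,0,0],[-0.1,0,0],[-0.1,0,0]],"turn":[0,0,0]}'| grep -E "tcp|force"
```

```text
tcp_pos: [0.5163, -0.1396, -0.0016]
wrist_force: [0.1, 0.1, 0.0]
tcp_pos: [0.5208, -0.1391, -0.0024]
wrist_force: [0.6, 0.9, 0.9]
tcp_pos: [0.5241, -0.1389, -0.0026]
wrist_force: [-0.6, -0.1, 0.4]
```

```bash
python3 -m crank '{"travel":[[-0.05,0,0],[-0.1,0,0],[-0.1,0,0]],"turn":[0,0,0]}'| grep -E "tcp|force"
python3 -m crank '{"travel":[[-0.05,0,0],[-0.1,0,0],[-0.1,0,0]],"turn":[0,0,0]}'| grep -E "tcp|force"
```

```text
tcp_pos: [0.5241, -0.1386, -0.003]
wrist_force: [-10.5, -2.5, 7.7]
tcp_pos: [0.524, -0.1384, -0.0033]
wrist_force: [-20.5, -3.2, 15.1]
```

```bash
python3 -m crank '{"travel":[[0.3,0,0],[0.5,0,0],[0.5,0,-0.8],[0.5,0,-1.8],[0.5,0,-2.8]],"turn":[0,0,0,0,0]}'| grep -E "tcp|force"
python3 -m crank '{"travel":[[-0.3,-0.6,0],[-0.8,-1.5,0],[-1.2,-2.3,0],[-1.5,-3,0],[-1.5,-3.2,0]],"turn":[0,0,0,0,0]}' 70 | grep -E "tcp|force"
python3 -m crank '{"travel":[[0,0,0],[0,0,0]],"turn":[0,0]}'
python3 - <<'E'
from h import *
print(tool_delta([.567,-.2674,.040]),yaw_y())
E
```

```text
tcp_pos: [0.5113, -0.1386, 0.1099]
wrist_force: [-0.2, 0.4, -0.7]
tcp_pos: [0.5779, -0.2704, 0.1093]
wrist_force: [0.5, 0.0, -0.3]
clock: 26.8
tcp_pos: [0.5746, -0.2654, 0.1089]
orientation: [-0.0, -0.011, 1.0, 0.001]
wrist_force: [0.6, 0.1, 0.4]
finger_gap: 0.07
[ 0.18892455 -0.04809549  1.7220995 ] (np.float64(91.23018315684223), np.float64(-178.76975111439086))
```

```bash
python3 -m crank '{"travel":[[0.1,0,0.5],[0.2,-0.05,1.0],[0.2,-0.05,1.4],[0.2,-0.05,1.7],[0.2,-0.05,1.7]],"turn":[-0.005,-0.01,-0.01,-0.01,-0.01]}'| grep -E "tcp|force"
python3 -m crank '{"travel":[[0,0,0],[0,0,0],[0,0,0],[0,0,0],[0,0,0]],"turn":[0,0,0,0,0]}' 5 40
python3 -m crank '{"travel":[[0,0,0],[0,0,0],[0,0,0]],"turn":[0,0,0]}' | grep -E "tcp|force|gap"
```

```text
tcp_pos: [0.5646, -0.2647, 0.0388]
wrist_force: [-0.3, -0.7, -0.0]
clock: 27.63
tcp_pos: [0.5679, -0.268, 0.0428]
orientation: [0.001, -0.016, 1.0, -0.0]
wrist_force: [-0.7, 2.0, 2.9]
finger_gap: 0.0155
tcp_pos: [0.5679, -0.268, 0.0427]
wrist_force: [0.1, 3.3, 6.0]
finger_gap: 0.0153
```

```bash
python3 -m crank '{"travel":[[0,0.3,0],[0,0.8,0],[0,1.4,0],[0,2,0],[0,2.5,0]],"turn":[0,0,0,0,0]}'| grep -E "tcp|force"
python3 -m crank '{"travel":[[0,0.25,0],[0,0.45,0],[0,0.6,0],[0,0.7,0],[0,0.7,0]],"turn":[0,0,0,0,0]}'| grep -E "tcp|force"
python3 -m crank '{"travel":[[0,0.06,0],[0,0.12,0],[0,0.12,0]],"turn":[0,0,0]}'| grep -E "tcp|force|gap"
```

```text
tcp_pos: [0.5659, -0.1679, 0.0427]
wrist_force: [4.1, -3.6, 2.1]
tcp_pos: [0.5653, -0.1398, 0.0427]
wrist_force: [4.7, 2.3, 6.3]
tcp_pos: [0.5652, -0.1382, 0.0427]
wrist_force: [4.7, -7.8, 3.7]
finger_gap: 0.0154
```

```bash
python3 -m crank '{"travel":[[0,0.05,0],[0,0.1,0],[0,0.1,0]],"turn":[0,0,0]}'| grep -E "tcp|force|gap"
python3 -m crank '{"travel":[[0,0.04,0],[0,0.04,0],[0,0.04,0]],"turn":[0,0,0]}'| grep -E "tcp|force|gap"
```

```text
tcp_pos: [0.5652, -0.1385, 0.0428]
wrist_force: [3.7, -20.5, 1.3]
finger_gap: 0.0156
tcp_pos: [0.5652, -0.1386, 0.0428]
wrist_force: [2.3, -25.2, 1.1]
finger_gap: 0.0154
```

```bash
python3 -m crank '{"travel":[[0,-0.15,0],[0,-0.15,0],[0,-0.15,0]],"turn":[0,0,0]}'| grep -E "tcp|force"
python3 -m crank '{"travel":[[0,0,0],[0,0,0],[0,0,0],[0,0,0]],"turn":[0,0,0,0]}' 60| grep -E "tcp|force|gap"
python3 -m crank '{"travel":[[0,0,-0.7],[0,0,-1.7],[0,0,-2.7],[0,0,-3.7],[0,0,-4.5]],"turn":[0,0,0,0,0]}'| grep -E "tcp|force"
python3 -m crank '{"travel":[[1,0,0],[2,0,0],[3,0,0],[3.5,0,0],[3.5,0,0]],"turn":[0,0,0,0,0]}'
python3 - <<'E'
from h import *
for n,(r,c) in {"side":((232,300),(365,435)),"scene":((190,222),(212,256))}.items():
    im=read_camera(n)["image"][:,:,::-1]; cv2.imwrite(f"pics/{n}9.png",im)
    o=cv2.imread(f"pics/{n}0.png")
    f=lambda x:cv2.cvtColor(np.ascontiguousarray(x),cv2.COLOR_BGR2GRAY)
    res=cv2.matchTemplate(f(im[r[0]-15:r[1]+15,c[0]-15:c[1]+15]),f(o[r[0]:r[1],c[0]:c[1]]),cv2.TM_CCOEFF_NORMED)
    _,v,_,l=cv2.minMaxLoc(res); print(n,"guard",v,np.array(l)-15)
    # other objects: changed pixels
    df=cv2.absdiff(f(im),f(o))>40
    k,_,st,_=cv2.connectedComponentsWithStats(df.astype(np.uint8)); print([x[:5].tolist() for x in st[1:] if x[4]>40])
E
```

```text
tcp_pos: [0.5652, -0.1382, 0.0427]
wrist_force: [4.6, -4.5, 4.9]
tcp_pos: [0.5618, -0.1351, 0.0407]
wrist_force: [0.4, 0.3, -0.0]
finger_gap: 0.0599
tcp_pos: [0.5628, -0.1353, 0.2243]
wrist_force: [0.8, -0.7, -0.5]
clock: 30.88
tcp_pos: [0.4187, -0.139, 0.2216]
orientation: [-0.001, -0.016, 1.0, 0.0]
wrist_force: [0.3, -0.2, 0.2]
finger_gap: 0.0601
side guard 0.9802441596984863 [0 0]
[[0, 0, 30, 46, 1125], [154, 0, 15, 22, 194], [333, 0, 23, 19, 103], [355, 0, 28, 5, 52], [100, 6, 28, 20, 346], [337, 19, 5, 42, 118], [143, 45, 13, 20, 160], [11, 47, 15, 13, 104], [334, 50, 56, 67, 1284], [10, 73, 11, 6, 57], [152, 84, 17, 10, 111], [148, 95, 28, 55, 766], [333, 117, 46, 47, 975], [11, 144, 89, 157, 4195], [335, 150, 50, 67, 1639], [41, 177, 15, 7, 52], [45, 186, 25, 24, 407], [322, 199, 30, 19, 193], [0, 200, 28, 61, 364], [163, 200, 39, 25, 564], [136, 205, 13, 6, 42], [70, 220, 99, 38, 1321], [208, 221, 83, 112, 2964], [0, 225, 14, 43, 182], [181, 225, 24, 59, 1013], [106, 257, 37, 5, 76], [103, 267, 28, 5, 48], [198, 289, 43, 64, 1320], [90, 291, 35, 26, 569], [119, 294, 10, 7, 59], [406, 330, 124, 70, 2570], [292, 337, 64, 63, 2109], [66, 354, 103, 46, 2746], [249, 390, 9, 10, 44]]
scene guard 0.9703788161277771 [1 0]
[[198, 42, 20, 17, 143], [322, 53, 12, 9, 77], [405, 70, 16, 16, 173], [209, 78, 21, 9, 85], [211, 86, 28, 22, 421], [304, 96, 18, 7, 51], [294, 111, 39, 15, 224], [206, 114, 42, 25, 371], [192, 132, 71, 34, 630], [272, 152, 26, 7, 72], [244, 157, 74, 29, 911], [96, 161, 146, 71, 3201], [323, 167, 54, 16, 359], [323, 220, 23, 18, 194]]
```

```bash
python3 -c "
from workcell import *
print(hand_in())"
```

```text
the job is handed in; nothing more can be done
None
```

I ran the whole job in order and handed it in at about 31 s of the 72 s allowed. No verdict came back. I opened the guard, pulled the mitred offcut out by its mitred end and laid it on the bench. I then regripped it by the square end, pushed it to the stop and slid the guard shut.

**What the checks showed**
- **Guard open:** it stopped hard at about 25 N, and a picture showed it clear of the bay.
- **Offcut home:** a separate push on the square end met a hard stop at 20 N. That point agrees with the measured joiner pose, at about x 0.62 m.
- **Guard shut:** it stopped hard at 25 N, after about 129 mm of travel against the 130 mm specified. In the final images it matched the start view to 0 px in the side camera and 1 px in the scene camera, and I did not follow up that 1 px.
- **Robot clear:** the gripper was open, well away, and reading no contact force.

**What failed or disagreed**
- **Missed first grasp:** the real fingertips sit about 40 mm above the reported TCP, so my first grip on the guard closed in the air above the handle. I found the offset by touching the handle top with 13 N and corrected every later height for it.
- **Guard travel:** the travel when opening read about 127.5 mm. I put the difference down to the guard shifting slightly when first gripped.
- **No final picture:** all 12 views were used before the insertion, so the loading rests on force and position readings and the end state was not viewed. I also did not confirm the other offcut and the cork block by picture at the end. My image comparison was too confused by arm shadows to settle it, but no move came near them.

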